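Knock a flush ball bearing out of its nest with the lever and lay it on the mat

ROBOT

A 6-joint arm with a two-finger parallel gripper is mounted at the origin on a cart in front of the work surface, level with it; the furniture and walls round the work are solid. World frame = base frame: x ahead of the robot, y to its left, z up, the work surface at z = 0. Lengths are in m, angles in degrees, forces in N, time in s.
With the tool pointing down it reaches from about 0.4 to 0.825 m from the base axis. Payload 7 kg.
Tool frame: the origin (TCP) lies on the centre line of the jaws, within the pads' length; the fingertips stand 8 mm ahead of it and the grasp point (between the pads) lies 11 mm behind it; z points along the fingers, y is the line along which they close (so a half turn about z gives the same grasp; the last joint's range is limited). The gripper opens to 88 mm and grips with 3 to 60 N. Pads are 19 mm wide; open, the fingers measure 130 mm over their backs; the gripper's body (78 mm by 193 mm) begins 47 mm behind the grasp point.
Start: joints at [88.814, 20.546, 0.682, 0, -70.136, -16.507], TCP at [0.205, 0.643, 0.235] pointing down, gripper open.
Joint ranges: [-176.03, 176.03], [-82.01, 121.73], [-58.28, 71.71], [-173.87, 95.51], [-174.79, -0.11], [-173.66, 173.66]. Speed limits (degrees/s): [136.94, 136.94, 172.46, 180, 180, 180].

INTERFACE

Orientations are given as [roll, pitch, yaw] about the fixed x, y, z axes, in that order (R = Rz(yaw) Ry(pitch) Rx(roll)).
In Python, from plant import ctrl, vision gives the robot as it stands. The module is installed in compiled form; this text tells all that it offers.
- The arm moves only by the tool move_arm, never from a script. Its argument "moves" is one flat list of numbers, 7 for each row, row after row: the finger opening in cm, from 0 to 8.76, then the shift along the tool's x, y, z in cm, then the turn, a rotation vector about the tool's x, y, z in rad. A call has 1 to 8 rows; each row shifts and turns the commanded pose from where the row before left it, along the tool's axes as they then stand; what a row does not reach is not made up. A row lasts 1/10 s, in which the tool goes at most 50 mm and 8.59 degrees, less where a joint would pass 70% of its speed; a pose out of reach is approached as far as the arm can. A call with a gripper value outside its range is refused whole. The fingers move at their own pace and stop on an object; the grip force is fixed at half the most. Time passes only in rows, so rows that do not move let the fingers close. It gives the time, the measured TCP pose, the force, the opening and the grip force at its end, in the units of the state.
- ctrl.get_obs(): the state, without advancing time (a new reading comes with each control period).
- vision.snapshot(name): name is "scene" or "top"; returns (picture, depth): 420x560x3 uint8, red, green, blue; 420x560 float32, m along the optical axis (not along the pixel's ray), 0 where there is no reading.
- vision.camera_model(name): a dict with "vertical_fov" (degrees; the focal length in pixels is half the picture's height over the tangent of half this angle, whatever the lens; pixels are square), "cx", "cy" (the principal point, pixels), "cam_to_world" (4x4, takes a point from camera to world coordinates). Camera axes: x right, y down, z forward; pixel columns grow to the right and rows downward; lengths in m; the calibration is good to about 2 mm. A picture is of the moment at which its call begins. camera_model takes no time and is no camera call.
- ctrl.close_job(): hands the job in; it is judged then, once.
The state is a dict: "clock": time; "joint_pos": joint angles; "qvel": joint speeds; "tau": joint torques, N m; "tool_pos": TCP position; "orientation": TCP orientation; "force": force on the tool from outside, world axes, zero at the start; "moment": the same for the moment, N m; "opening": finger opening in m; "gripper_force": force on a finger pad.
Only numpy, scipy, OpenCV 4.12 (cv2) and the standard library are available. Lean on these libraries where they do the work, as an engineer would, in place of code of your own. Each camera call takes 0.05 s, during which the arm holds its last target. There are 200 camera calls.

TASK

The ball bearing sits flush in the knock-out fixture's nest. Press the fixture's hand lever all the way down so that the plunger pokes the bearing up through the hole under it, then lift the bearing out and set it down flat, wholly on the black rubber mat, without dropping it. Leave the steel sleeve on the mat and the other things on the bench where they are.

Things in the scene. Friction and masses are not known exactly. Their poses are not given: they have to be found in the camera images.
- fixture: Knock-out fixture bolted to the bench: grey base plate 180 x 104 x 12 mm, two grey cheeks and on them a bright steel nest block 100 x 96 mm whose flat top is 91 mm above the bench. Origin: centre of the base's underside, on the bench. Its x axis runs from the lever handle (-x) to the nest (+x), z up. The lever swings in its x-z plane.
- nest (a point): Centre of the nest's mouth, on the block's top face 91 mm above the bench (fixture frame x = +40 mm, y = 0). The nest is a round recess of 70 mm diameter, 21 mm deep, with a 40 mm access hole through its floor; under the hole stands the plunger, a flat steel disc 34 mm across. Axes as the fixture's.
- lever (a joint): Hand lever, rad: 0 = handle up (start), 0.42 = pressed fully down on its stop. It raises the plunger 45 mm per rad: 2.5 mm idle, then it lifts the bearing, 16.4 mm at full travel (15 mm proud of the block, 5 mm still in the recess). Stiff pivot (0.6 N m, 6 to 9 N at the grip), stays where it is left. Pivot axis: fixture frame x = -5 mm, z = 42 mm, along y.
- lever_grip (a point): Point on the centre line of the lever's round black rubber grip (20 mm thick, 72 mm long), where to press: 108 mm from the pivot, 20 mm short of the grip's end; it moves with the lever. With the handle up it is 86 mm above the bench (fixture frame x = -104 mm, y = 0), fully pressed 42 mm (x = -113 mm).
- bearing_center (a point): Ball bearing, bright steel with a dark seal, 68 mm outside diameter, 20 mm thick, 22 mm bore, about 0.33 kg, lying flat; the point is its centre, half-way up. At the start it lies in the nest with its top 1 mm below the block's top and cannot be gripped; raised, it is gripped across its outside. z axis = the bearing's axis.
- mat: Flat ribbed black rubber mat, fixed, 130 (x) x 210 (y) mm, 3 mm thick. Origin: centre of its underside on the bench; z up. The steel sleeve stands on the half towards its +y end; the half towards -y is free.
- sleeve_center (a point): Steel sleeve standing on the mat, 50 mm diameter, 36 mm high; the point is its centre, half-way up. Must stay where it is.
- bronze_bush: Bronze flanged bush standing on the bench, 54 mm flange, 50 mm high, a bystander; origin: centre of its underside.
- grease_tin: Red grease tin with light lid, 71 mm diameter, 75 mm high, a bystander; origin: centre of its underside.
- pliers: Pliers with blue handles lying on the bench, 185 mm long, a bystander; origin: under their middle.
There are look-alikes about, which are no part of the job. Leave any purple or turquoise look-alike of the part that bears bearing_center alone.

How it is judged:
By the outcome, as a careful person would: the job done as asked, in the order asked, and still so for the second after the job is handed in, with the robot touching nothing.
It also fails if it takes over 51 s, if anything falls off the work surface, if the arm or the gripper's body presses on something with over 40 N, if the wrist force passes 120 N, or if a joint passes its speed limit or range.

## Working session

There is one attempt and no reset: what is moved stays moved. The work goes in short steps, Python scripts to look and compute and a tool call to move; the robot and the scene stay as the last step left them, time stands still between calls to the robot, and variables do not carry over. Pictures are saved under pics/ and viewed, at most 10 in all, crops included, and the job is handed in when it is done.

Besides the shell and the picture viewer there is one more tool, called as name(argument=value, ...), one argument or row to a line, values as JSON. move_arm: Moves the arm, as the interface text tells. Its arguments: {"type":"object","properties":{"moves":{"type":"array"}},"required":["moves"]}

```bash
mkdir -p pics; cat > h.py <<'E'
import numpy as np, cv2
from plant import ctrl, vision
def snap(n,f=None):
    p,d=vision.snapshot(n); np.savez('/tmp/%s.npz'%n,p=p,d=d)
    if f: cv2.imwrite('pics/'+f,cv2.cvtColor(p,cv2.COLOR_RGB2BGR))
    return p,d
def load(n):
    z=np.load('/tmp/%s.npz'%n); return z['p'],z['d']
def cam(n):
    m=vision.camera_model(n); f=210/np.tan(np.radians(m['vertical_fov'])/2); return f,m['cx'],m['cy'],np.array(m['cam_to_world'])
def ray(n,u,v,z):
    f,cx,cy,T=cam(n); d=T[:3,:3]@np.array([(u-cx)/f,(v-cy)/f,1]); o=T[:3,3]; return o+d*(z-o[2])/d[2]
def cloud(n,d):
    f,cx,cy,T=cam(n); v,u=np.mgrid[:420,:560]; P=np.stack([(u-cx)/f*d,(v-cy)/f*d,d],-1); return P@T[:3,:3].T+T[:3,3]
E
python3 - <<'E'
from h import *
a,_=snap('top');b,_=snap('scene')
cv2.imwrite('pics/t0.png',a[:,:,::-1]);cv2.imwrite('pics/s0.png',b[:,:,::-1])
print(vision.camera_model('top'),vision.camera_model('scene'),ctrl.get_obs())
E
```

```text
{'vertical_fov': 45.07702892154509, 'cx': 282.17086926097284, 'cy': 213.34057155217633, 'cam_to_world': array([[ 0.01344753, -0.99429836,  0.1057825 ,  0.36834461],
       [-0.99990416, -0.01372037, -0.0018519 , -0.11944756],
       [ 0.00329271, -0.10574746, -0.99438757,  1.80001547],
       [ 0.        ,  0.        ,  0.        ,  1.        ]])} {'vertical_fov': 48.32320074200025, 'cx': 280.8462127056615, 'cy': 216.1071256988053, 'cam_to_world': array([[-0.99693056,  0.06239272, -0.04729272,  0.63797784],
       [ 0.07803209,  0.84093346, -0.53548288,  0.63388331],
       [ 0.0063598 , -0.53752959, -0.8432209 ,  1.27417345],
       [ 0.        ,  0.        ,  0.        ,  1.        ]])} {'clock': 0.1, 'joint_pos': array([ 8.88144470e+01,  2.05871685e+01,  6.39218487e-01, -1.89659891e-02,
       -7.01360274e+01, -1.65072697e+01]), 'qvel': array([ 0.0180091 ,  0.06073024,  0.10706106, -0.00891787, -0.02176828,
        0.02112617]), 'tau': array([-1.65740348e-03, -5.84159732e+01,  2.93751222e+01,  7.01563239e+00,
        1.02114220e-02, -6.17714272e-05]), 'tool_pos': array([0.20502549, 0.64265869, 0.23371582]), 'orientation': array([ 1.79914417e+02, -6.76809030e-03, -1.76992751e+01]), 'force': array([ 0.3054415 ,  0.5901133 , -0.26807996]), 'moment': array([-0.00620094,  0.00264221,  0.00712088]), 'gripper_force': 0.0, 'opening': 0.08789746906611769}
```

View pics/t0.png

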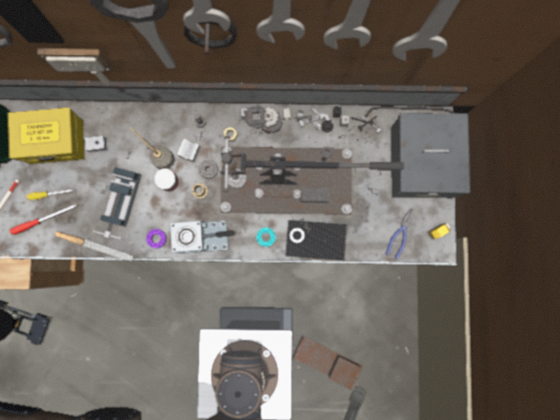

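View pics/s0.png

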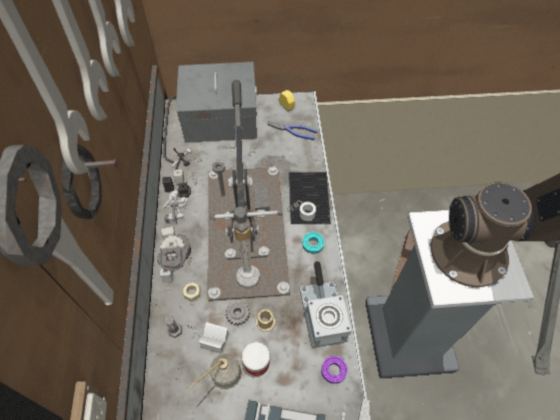

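Top view: fixture with nest at (186,236) and its handle at (230,234). The mat is at (316,240) with the sleeve at (297,236), so its right half is free. The ring candidates are purple (157,239), turquoise (265,237), the sleeve (297,236) and the steel ring in the nest (186,236). The nest ring fits: bright steel, in the fixture. Next is one enlarged crop to confirm that, plus measurements.

```bash
python3 - <<'E'
from h import *
a,da=load('top');b,db=load('scene')
c1=cv2.resize(a[205:265,140:350],None,fx=3.8,fy=3.8,interpolation=cv2.INTER_CUBIC)
c2=cv2.resize(b[160:360,280:370],None,fx=1.75,fy=1.75,interpolation=cv2.INTER_CUBIC)
W=np.zeros((590,800,3),np.uint8);W[:c1.shape[0],:c1.shape[1]]=c1;W[235:235+c2.shape[0],:c2.shape[1]]=c2
c3=cv2.resize(b[245:355,280:370],None,fx=3.2,fy=3.2,interpolation=cv2.INTER_CUBIC);W[235:235+c3.shape[0],300:300+c3.shape[1]]=c3
cv2.imwrite('pics/c.png',W[:,:,::-1])
for n,d in(('top',da),('scene',db)):
    P=cloud(n,d); ok=(d>0)
    def rep(l,m):
        if m.sum()>5:
            p=P[m][:,:2].astype(np.float32); r=cv2.minAreaRect(p); print(n,l,m.sum(),np.round(P[m].mean(0),4),np.round(r[0],4),np.round(r[1],3),r[2])
    X,Y,Z=P[...,0],P[...,1],P[...,2]
    box=ok&(X>.3)&(X<.7)
    img=a if n=='top' else b
    print(np.median(Z[box&(Y>-.4)&(Y<.4)]))
    rep('block',box&(X<.62)&(Y>.0)&(Y<.35)&(abs(Z-.09)<.006)&(np.abs(Y-.16)<.15))
    dark=(img.max(-1)<60)
    m=(box&dark&(Z<.012)&(Z>-.01)&(Y<-.1)&(Y>-.45)&(X<.58)).astype(np.uint8)
    k,L,S,C=cv2.connectedComponentsWithStats(m); i=1+S[1:,4].argmax(); rep('mat',L==i)
    rep('sleeve',box&(abs(Z-.039)<.008)&(Y<-.0)&(Y>-.4)&(X<.55))
    rep('tall',box&(Z>.12)&(Y<.4)&(Y>-.5)&(X<.75)); 
    t=box&(Z>.12)&(Y<.4)&(Y>-.5)
    print('tall max z',Z[t].max(), 'minx',X[t].min())
    for x0 in np.arange(.4,.7,.05):
        q=ok&(X>x0)&(X<x0+.05)&(Y<.35)&(Y>-.45); print(round(x0,2),'zmax',Z[q].max().round(3),end=' ')
    print()
E
```

```text
0.003770101470407239
top block 700 [0.4692 0.1906 0.0899] [0.4731 0.1453] [0.096 0.213] 5.441946983337402
top sleeve 85 [ 0.4798 -0.175   0.0387] [ 0.4798 -0.175 ] [0.047 0.048] 64.12185668945312
top tall 1849 [ 0.6708 -0.1596  0.3008] [ 0.6799 -0.2074] [0.115 0.55 ] 9.127474784851074
tall max z 0.38471968484519636 minx 0.5826419861697658
0.4 zmax 0.101 0.45 zmax 0.107 0.5 zmax 0.105 0.55 zmax 0.374 0.6 zmax 0.372 0.65 zmax 0.385 
0.003153994437384622
scene block 1293 [0.4714 0.1959 0.0898] [0.4752 0.1487] [0.097 0.211] 5.561269760131836
scene mat 1146 [ 0.4598 -0.2609  0.0021] [ 0.4684 -0.2444] [0.204 0.121] 86.4628677368164
scene sleeve 116 [ 0.4838 -0.1705  0.0375] [ 0.4844 -0.1684] [0.051 0.045] 84.11061096191406
scene tall 2175 [ 0.6753 -0.0923  0.297 ] [ 0.6834 -0.2055] [0.114 0.553] 9.1727294921875
tall max z 0.37899911749776916 minx 0.5855278096408699
0.4 zmax 0.097 0.45 zmax 0.102 0.5 zmax 0.098 0.55 zmax 0.368 0.6 zmax 0.366 0.65 zmax 0.379
```

View pics/c.png

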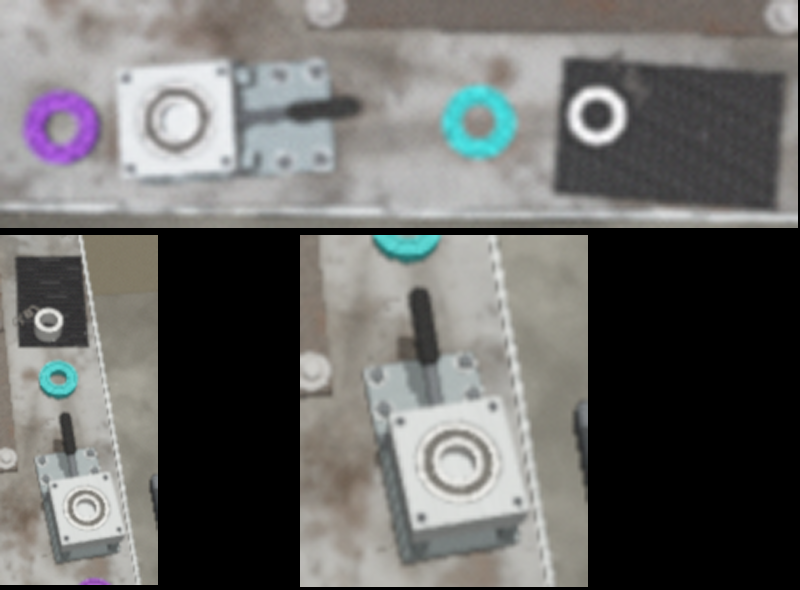

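The crop confirms the target: the steel ring with a dark seal inside the nest block is the bearing. The purple and turquoise rings lie on the bench as decoys, and the white ring on the mat is the sleeve. Next I'll refine the fixture measurements.

```bash
python3 - <<'E'
from h import *
for n in('top','scene'):
    a,d=load(n);P=cloud(n,d);X,Y,Z=P[...,0],P[...,1],P[...,2]
    m=((d>0)&(abs(Z-.09)<.008)&(X>.35)&(X<.6)&(Y>.12)&(Y<.35)).astype(np.uint8)
    br=(m>0)&(a.min(-1)>110)
    k,L,S,C=cv2.connectedComponentsWithStats(cv2.morphologyEx(br.astype(np.uint8),cv2.MORPH_CLOSE,np.ones((7,7))))
    i=1+S[1:,4].argmax(); v,u=np.where(L==i)
    p=np.array([ray(n,x,y,.091)[:2] for x,y in zip(u,v)],np.float32); r=cv2.minAreaRect(p); print(n,'block',r)
    # bearing seal: dark pixels inside block
    c=np.array(r[0]); 
    R=np.array([[ray(n,x,y,.089)[:2] for x in range(560)] for y in range(420)])
    q=(np.hypot(*(R-c).transpose(2,0,1))<.03)&(a.max(-1)<165); print('seal',q.sum(),cv2.minEnclosingCircle(R[q].astype(np.float32)),R[q].mean(0))
    R=np.array([[ray(n,x,y,.086)[:2] for x in range(560)] for y in range(420)])
    q=(abs(R[...,0]-.485)<.03)&(R[...,1]>.0)&(R[...,1]<.13)&(a.max(-1)<65)
    k,L,S,C=cv2.connectedComponentsWithStats(q.astype(np.uint8));i=1+S[1:,4].argmax();r=cv2.minAreaRect(R[L==i].astype(np.float32));print('grip',r)
    R=np.array([[ray(n,x,y,.003)[:2] for x in range(560)] for y in range(420)])
    q=(abs(R[...,0]-.46)<.1)&(R[...,1]>-.4)&(R[...,1]<-.1)&(a.max(-1)<75)
    q=cv2.morphologyEx(q.astype(np.uint8),cv2.MORPH_OPEN,np.ones((5,5)))
    k,L,S,C=cv2.connectedComponentsWithStats(q);i=1+S[1:,4].argmax();r=cv2.minAreaRect(R[L==i].astype(np.float32));print('mat',r)
E
```

```text
top block ((0.46791979670524597, 0.1997261494398117), (0.09609658271074295, 0.10190759599208832), 5.212086200714111)Traceback (most recent call last):
  File "<stdin>", line 11, in <module>
  File "h.py", line 12, in ray
    f,cx,cy,T=cam(n); d=T[:3,:3]@np.array([(u-cx)/f,(v-cy)/f,1]); o=T[:3,3]; return o+d*(z-o[2])/d[2]
              ~~~^^^
  File "h.py", line 10, in cam
    m=vision.camera_model(n); f=210/np.tan(np.radians(m['vertical_fov'])/2); return f,m['cx'],m['cy'],np.array(m['cam_to_world'])
ValueError: time passes only in moves, steps and waits
```

```bash
sed -i 's/^def cam(n):/from functools import lru_cache\n@lru_cache\ndef cam(n):/' h.py; cat >> h.py <<'E'
def grid(n,z):
    f,cx,cy,T=cam(n); v,u=np.mgrid[:420,:560]; D=np.stack([(u-cx)/f,(v-cy)/f,np.ones(u.shape)],-1)@T[:3,:3].T
    return (T[:3,3]+D*((z-T[2,3])/D[...,2])[...,None])[...,:2].astype(np.float32)
E
python3 - <<'E'
from h import *
def big(m):
    k,L,S,C=cv2.connectedComponentsWithStats(m.astype(np.uint8));return L==1+S[1:,4].argmax()
for n in('top','scene'):
    a,d=load(n);Z=cloud(n,d)[...,2]
    R=grid(n,.091); br=(d>0)&(abs(Z-.09)<.008)&(abs(R[...,0]-.48)<.1)&(R[...,1]>.12)&(R[...,1]<.35)&(a.min(-1)>110)
    r=cv2.minAreaRect(R[big(cv2.morphologyEx(br.astype(np.uint8),cv2.MORPH_CLOSE,np.ones((7,7))))]); print(n,'block',r)
    R=grid(n,.09);q=(np.hypot(*(R-np.float32(r[0])).transpose(2,0,1))<.03)&(a.max(-1)<165); print('seal',q.sum(),cv2.minEnclosingCircle(R[q]),R[q].mean(0))
    R=grid(n,.086);q=(abs(R[...,0]-.485)<.03)&(R[...,1]>.0)&(R[...,1]<.13)&(a.max(-1)<65);print('grip',cv2.minAreaRect(R[big(q)]))
    R=grid(n,.003);q=(abs(R[...,0]-.46)<.1)&(R[...,1]>-.4)&(R[...,1]<-.1)&(a.max(-1)<75)
    print('mat',cv2.minAreaRect(R[big(cv2.morphologyEx(q.astype(np.uint8),cv2.MORPH_OPEN,np.ones((5,5))))]))
E
```

```text
top block ((0.46791979670524597, 0.1997261494398117), (0.09609658271074295, 0.10190759599208832), 5.212086200714111)
seal 82 ((0.4685179889202118, 0.20178420841693878), 0.028295036405324936) [0.46798447 0.20159803]
grip ((0.47759518027305603, 0.09328585863113403), (0.003051547333598137, 0.007541133556514978), 27.541831970214844)
mat ((0.4662070572376251, -0.2500729560852051), (0.18437142670154572, 0.1228218823671341), 86.68524169921875)
scene block ((0.4705743193626404, 0.2041712999343872), (0.096855528652668, 0.10290702432394028), 5.14794921875)
seal 155 ((0.46927785873413086, 0.20136572420597076), 0.02818467654287815) [0.46854717 0.200976  ]
grip ((0.48152461647987366, 0.07466235756874084), (0.06807679682970047, 0.016621189191937447), 87.98603057861328)
mat ((0.46844932436943054, -0.2425805926322937), (0.19737525284290314, 0.12416236847639084), 85.80686950683594)
```

move_arm(
  moves=[0,0,0,0,0,0,-0.135,0,0,0,0,0,0,-0.135,0,0,0,0,0,0,-0.13,0,1.6,4.35,0.5,0,0,0,0,1.6,4.35,0.5,0,0,0,0,1.6,4.35,0.5,0,0,0,0,1.6,4.35,0.5,0,0,0,0,1.6,4.35,0.5,0,0,0],
)

```text
clock: 0.9
tool_pos: [0.305, 0.4317, 0.2091]
orientation: [180.0, 0.0, 5.2]
force: [0.9, 0.3, 0.3]
opening: 0.0294
gripper_force: 0.0
```

move_arm(
  moves=[0,1.6,4.35,0.5,0,0,0,0,1.6,4.35,0.5,0,0,0,0,1.6,4.35,0.5,0,0,0,0,1.6,4.35,0.5,0,0,0,0,1.6,4.35,0.5,0,0,0,0,1.6,4.35,0.5,0,0,0,0,1.6,4.35,0.5,0,0,0,0,0,0,0,0,0,0],
)

```text
clock: 1.7
tool_pos: [0.4443, 0.1361, 0.1736]
orientation: [179.9, 0.1, 4.9]
force: [-0.6, 0.9, -0.8]
opening: 0.0003
gripper_force: 0.0
```

move_arm(
  moves=[0,1.5,4.1,0,0,0,0,0,1.55,4.1,0,0,0,0,0,0,0,2.5,0,0,0,0,0,0,2.5,0,0,0,0,0,0,0,0,0,0],
)

```text
clock: 2.2
tool_pos: [0.4796, 0.0607, 0.1217]
orientation: [179.9, 0.3, 5.1]
force: [0.4, 0.4, -0.4]
opening: 0.0003
gripper_force: 0.0
```

```bash
python3 - <<'E'
from h import *
a,d=snap('scene');b,_=snap('top')
c=cv2.resize(a[220:360,260:400],(590,590),interpolation=cv2.INTER_CUBIC)
cv2.imwrite('pics/p1.png',c[:,:,::-1]);o=ctrl.get_obs();print(o['tool_pos'],o['orientation'],o['force'])
E
```

```text
[0.48167523 0.06197995 0.12474517] [1.79955735e+02 5.39643271e-02 5.25971193e+00] [-1.21035811 -0.07477348 -0.998422  ]
```

View pics/p1.png

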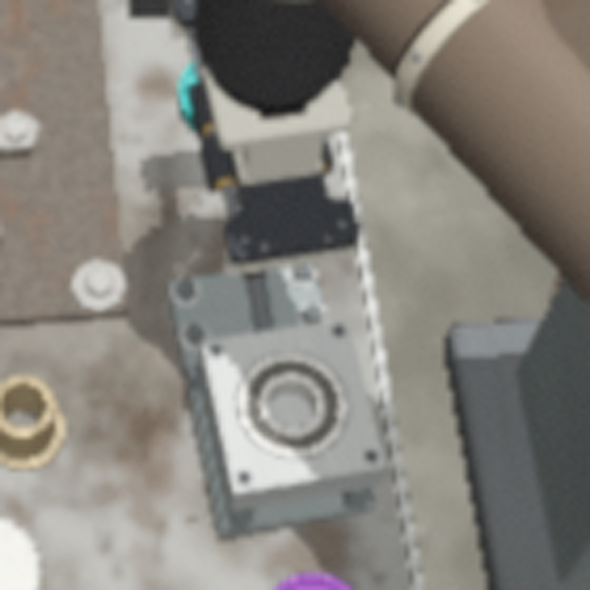

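The gripper is over the handle, and the bearing still sits in the nest (crop 290,405). Pressing now.

move_arm(
  moves=[0,0,0.4,0.8,0,0,0,0,0,0,0.8,0,0,0,0,0,0,0.8,0,0,0,0,0,0,0.8,0,0,0,0,0,0,0.8,0,0,0,0,0,0,0.8,0,0,0],
)

```text
clock: 2.9
tool_pos: [0.4828, 0.0576, 0.077]
orientation: [180.0, -0.1, 5.3]
force: [1.6, -5.3, 7.6]
opening: 0.0007
gripper_force: 3.6
```

move_arm(
  moves=[0,0,0,0.6,0,0,0,0,0,0,0.5,0,0,0,0,0,0,0.3,0,0,0,0,0,0,0,0,0,0],
)

```text
clock: 3.3
tool_pos: [0.4825, 0.0575, 0.0626]
orientation: [180.0, -0.0, 5.3]
force: [0.7, -2.0, 1.5]
opening: 0.0006
gripper_force: 1.2
```

move_arm(
  moves=[0,0,0,0.2,0,0,0,0,0,0,0.2,0,0,0,0,0,0,0,0,0,0],
)

```text
clock: 3.6
tool_pos: [0.4826, 0.0574, 0.0597]
orientation: [179.9, -0.0, 5.3]
force: [-2.4, -5.1, 15.0]
opening: 0.0005
gripper_force: 7.7
```

move_arm(
  moves=[0,0,0,0.1,0,0,0,0,0,0,0,0,0,0],
)

```text
clock: 3.8
tool_pos: [0.4826, 0.0574, 0.0594]
orientation: [179.9, -0.1, 5.3]
force: [-5.7, -6.2, 24.2]
opening: 0.0003
gripper_force: 12.3
```

move_arm(
  moves=[0,0,0,-1.5,0,0,0,0,0,0,-4,0,0,0,0,0,0,-4.5,0,0,0,0,0,0,0,0,0,0],
)

```text
clock: 4.2
tool_pos: [0.4854, 0.0594, 0.1632]
orientation: [-179.8, -0.6, 5.3]
force: [-0.2, -0.1, -0.6]
opening: 0.0005
gripper_force: 0.0
```

```bash
python3 - <<'E'
from h import *
a,d=snap('scene')
c=cv2.resize(a[220:360,260:400],(590,590),interpolation=cv2.INTER_CUBIC)
cv2.imwrite('pics/p2.png',c[:,:,::-1]);o=ctrl.get_obs();print(o['tool_pos'],o['orientation'],o['force'])
P=cloud('scene',d);R=P[...,:2]-np.array([.469,.2015]);r=np.hypot(R[...,0],R[...,1]);Z=P[...,2]
print(np.median(Z[(r<.03)&(r>.014)]),np.median(Z[(abs(R)<.045).all(-1)&(r>.038)]))
q=(d>0)&(abs(Z-.106)<.006)&(r<.042);print(q.sum(),cv2.minEnclosingCircle(P[q][:,:2].astype(np.float32)),P[q].mean(0))
g=grid('scene',.106); s=(np.hypot(*(g-np.float32([.469,.2015])).transpose(2,0,1))<.031)&(a.max(-1)<125);print(s.sum(),cv2.minEnclosingCircle(g[s]),g[s].mean(0))
E
```

```text
[0.48382849 0.05896417 0.16043793] [-179.85227205   -0.34700822    5.25559158] [-1.02493654  0.38252313 -0.96810494]
0.5298392407375113 0.5276039496077568
398 ((0.4703264534473419, 0.20368045568466187), 0.0351380854845047) [0.47039794 0.20362851 0.104919  ]
113 ((0.46829912066459656, 0.2013765126466751), 0.027877625077962875) [0.4631344  0.19965494]
```

View pics/p2.png

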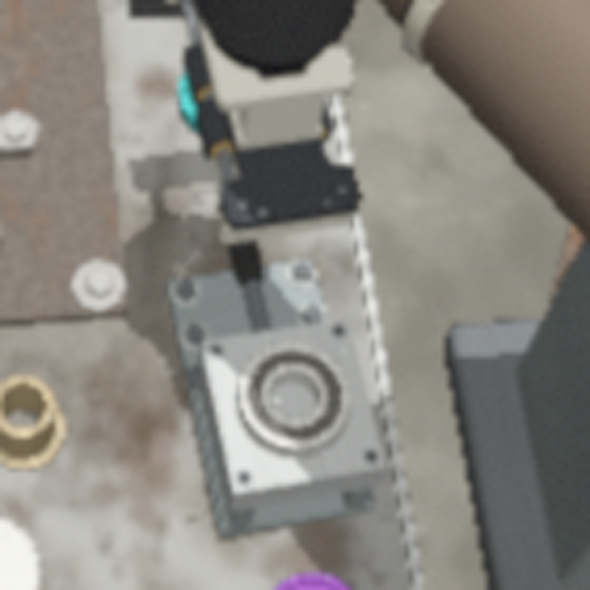

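The bearing stands proud (crop 290,398; depth gives its top at about 0.105). The lever is down. Moving over the bearing and opening the jaws.

move_arm(
  moves=[8.7,0,-3.6,0,0,0,0,8.7,0,-3.6,0,0,0,0,8.7,-0.05,-3.6,0,0,0,0,8.7,0,-3.6,0,0,0,0,8.7,0,0,0,0,0,0,8.7,0,0,0,0,0,0],
)

```text
clock: 4.85
tool_pos: [0.4677, 0.2016, 0.1564]
orientation: [179.9, 0.1, 5.3]
force: [-0.4, -1.1, 0.3]
opening: 0.043
gripper_force: 0.0
```

move_arm(
  moves=[8.7,0.1,0,0,0,0,0,8.7,0,0,0,0,0,0,8.7,0,0,0,0,0,0,8.7,0,0,0,0,0,0,8.7,0,0,0,0,0,0,8.7,0,0,0,0,0,0,8.7,0,0,0,0,0,0],
)

```text
clock: 5.55
tool_pos: [0.4695, 0.2012, 0.1576]
orientation: [-180.0, -0.0, 5.2]
force: [-0.1, 0.1, -0.6]
opening: 0.0865
gripper_force: 0.0
```

move_arm(
  moves=[8.7,0,0,2,0,0,0,8.7,0,0,2,0,0,0,8.7,0,0,1,0,0,0,8.7,0,0,0.4,0,0,0,8.7,0,0,0,0,0,0,8.7,0,0,0,0,0,0],
)

```text
clock: 6.15
tool_pos: [0.4699, 0.2016, 0.1042]
orientation: [-180.0, -0.0, 5.2]
force: [-0.1, -0.2, 0.3]
opening: 0.0874
gripper_force: 0.0
```

move_arm(
  moves=[8.7,0,0,0.25,0,0,0,8.7,0,0,0,0,0,0,5.5,0,0,0,0,0,0,5.5,0,0,0,0,0,0,5.5,0,0,0,0,0,0,5.5,0,0,0,0,0,0,5.5,0,0,0,0,0,0,5.5,0,0,0,0,0,0],
)

```text
clock: 6.95
tool_pos: [0.4696, 0.2014, 0.1012]
orientation: [-180.0, -0.0, 5.2]
force: [0.1, 0.5, 1.5]
opening: 0.0675
gripper_force: 30.0
```

move_arm(
  moves=[5.5,0,0,-0.5,0,0,0,5.5,0,0,-0.8,0,0,0,5.5,0,0,-1.5,0,0,0,5.5,0,0,-2,0,0,0,5.5,0,0,-2,0,0,0,5.5,0,0,-1,0,0,0,5.5,0,0,0,0,0,0],
)

```text
clock: 7.65
tool_pos: [0.47, 0.2017, 0.1806]
orientation: [-179.9, -0.1, 5.2]
force: [0.5, -0.0, -2.8]
opening: 0.0672
gripper_force: 30.0
```

```bash
python3 - <<'E'
from h import *
a,d=snap('scene')
c=cv2.resize(a[200:360,240:400],(590,590),interpolation=cv2.INTER_CUBIC)
cv2.imwrite('pics/p3.png',c[:,:,::-1]);o=ctrl.get_obs();print(o['tool_pos'],o['orientation'],o['force'],o['opening'])
E
```

```text
[0.46941661 0.20132053 0.17927828] [-1.79956156e+02 -2.94108692e-02  5.21607509e+00] [ 0.24653883  0.12061936 -4.11549272] 0.06743917587994425
```

View pics/p3.png

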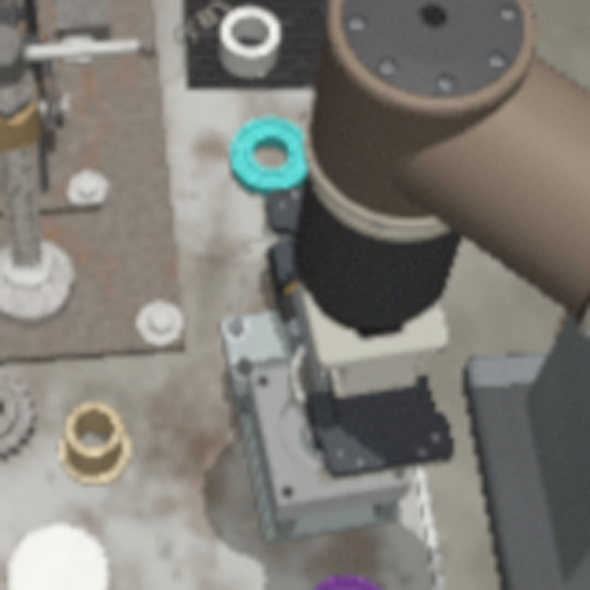

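The picture shows the gripper lifted over the emptied nest with the sleeve in place (crop 250,40). With the measured weight and a 67 mm opening, the bearing is held. Carrying it to the mat.

move_arm(
  moves=[5.5,-0.2,2,0,0,0,0,5.5,-0.4,3.8,0,0,0,0,5.5,-0.4,3.8,0,0,0,0,5.5,-0.4,3.8,0,0,0,0,5.5,-0.4,3.8,0,0,0,0,5.5,-0.4,3.8,0,0,0,0,5.5,-0.4,3.8,0,0,0,0,5.5,-0.4,3.8,0,0,0,0],
)

```text
clock: 8.5
tool_pos: [0.4646, -0.0878, 0.1779]
orientation: [-180.0, 0.1, 5.2]
force: [0.7, 0.2, -3.5]
opening: 0.0672
gripper_force: 30.0
```

move_arm(
  moves=[5.5,-0.4,3.8,0,0,0,0,5.5,-0.4,3.8,0,0,0,0,5.5,-0.4,3.8,0,0,0,0,5.5,-0.4,3.8,0,0,0,0,5.5,-0.4,3.8,0,0,0,0,5.5,-0.4,2,0,0,0,0,5.5,0,0,0,0,0,0,5.5,0,0,0,0,0,0],
)

```text
clock: 9.3
tool_pos: [0.4599, -0.2977, 0.1775]
orientation: [-179.9, 0.1, 5.1]
force: [-0.2, 0.8, -3.2]
opening: 0.0672
gripper_force: 30.0
```

move_arm(
  moves=[5.5,0.4,0,2,0,0,0,5.5,0,0,3,0,0,0,5.5,0,0,3,0,0,0,5.5,0,0,3,0,0,0,5.5,0,0,2,0,0,0,5.5,0,0,1.3,0,0,0,5.5,0,0,0.7,0,0,0,5.5,0,0,0,0,0,0],
)

```text
clock: 10.1
tool_pos: [0.4647, -0.2967, 0.0286]
orientation: [-180.0, 0.1, 5.3]
force: [-0.4, 0.4, -3.1]
opening: 0.067
gripper_force: 30.0
```

move_arm(
  moves=[5.5,0,0,0.4,0,0,0,5.5,0,0,0.2,0,0,0,5.5,0,0,0.2,0,0,0,5.5,0,0,0.1,0,0,0,5.5,0,0,0,0,0,0],
)

```text
clock: 10.6
tool_pos: [0.4649, -0.2973, 0.0201]
orientation: [180.0, -0.0, 5.2]
force: [-0.7, -0.1, -3.6]
opening: 0.0673
gripper_force: 30.0
```

move_arm(
  moves=[5.5,0,0,0.1,0,0,0,5.5,0,0,0.1,0,0,0,5.5,0,0,0,0,0,0],
)

```text
clock: 10.9
tool_pos: [0.4648, -0.2972, 0.018]
orientation: [-180.0, 0.0, 5.2]
force: [0.3, 0.8, -3.2]
opening: 0.0675
gripper_force: 30.0
```

move_arm(
  moves=[5.5,0,0,0.1,0,0,0,5.5,0,0,0,0,0,0],
)

```text
clock: 11.1
tool_pos: [0.4649, -0.2972, 0.0178]
orientation: [180.0, -0.0, 5.2]
force: [-1.8, 2.3, 5.5]
opening: 0.0676
gripper_force: 30.0
```

Contact made. Releasing.

move_arm(
  moves=[7.2,0,0,0,0,0,0,7.6,0,0,0,0,0,0,8.4,0,0,0,0,0,0,8.4,0,0,0,0,0,0,8.4,0,0,0,0,0,0],
)

```text
clock: 11.6
tool_pos: [0.4649, -0.2972, 0.017]
orientation: [180.0, 0.0, 5.2]
force: [-0.4, -0.2, -0.4]
opening: 0.0837
gripper_force: 0.0
```

move_arm(
  moves=[8.4,0,0,-0.5,0,0,0,8.4,0,0,-1.5,0,0,0,8.4,0,0,-3,0,0,0,8.4,0,0,-4,0,0,0,8.4,0,0,-4,0,0,0,8.4,0,-4,-2,0,0,0,8.4,0,-4.5,0,0,0,0,8.4,0,-4.5,0,0,0,0],
)

```text
clock: 12.4
tool_pos: [0.453, -0.1667, 0.1683]
orientation: [180.0, -0.1, 5.1]
force: [1.2, 1.3, -0.1]
opening: 0.0839
gripper_force: 0.0
```

move_arm(
  moves=[8.4,0,-4.5,0,0,0,0,8.4,0,-4.5,0,0,0,0,8.4,0,-4.5,0,0,0,0,8.4,0,-3,0,0,0,0,8.4,0,0,0,0,0,0],
)

```text
clock: 12.9
tool_pos: [0.438, -0.0007, 0.1678]
orientation: [-180.0, -0.1, 5.4]
force: [0.0, -0.1, -0.7]
opening: 0.0838
gripper_force: 0.0
```

```bash
python3 - <<'E'
from h import *
a,d=snap('top');b,e=snap('scene')
W=np.zeros((590,800,3),np.uint8)
c=cv2.resize(a[205:265,140:350],None,fx=3.8,fy=3.8);W[:228,:798]=c
c=cv2.resize(b[90:350,240:400],(220,357));W[230:587,:220]=c
c=cv2.resize(b[150:250,270:370],(355,355),interpolation=cv2.INTER_CUBIC);W[230:585,300:655]=c
cv2.imwrite('pics/f.png',W[:,:,::-1]);print(ctrl.get_obs()['tool_pos'])
for n,q in(('top',d),('scene',e)):
    P=cloud(n,q);Z=P[...,2];m=(q>0)&(abs(P[...,0]-.465)<.05)&(abs(P[...,1]+.297)<.05)&(Z>.014)&(Z<.04)
    print(n,m.sum(),cv2.minEnclosingCircle(P[m][:,:2].astype(np.float32)),np.percentile(Z[m],[10,50,90]))
E
```

```text
[ 0.4379564  -0.00279204  0.16745833]
top 222 ((0.4554717540740967, -0.298007071018219), 0.04062819480895996) [0.01618748 0.0213128  0.0265809 ]
scene 236 ((0.4676922559738159, -0.29602542519569397), 0.03638879954814911) [0.01590645 0.02034983 0.02412533]
```

View pics/f.png

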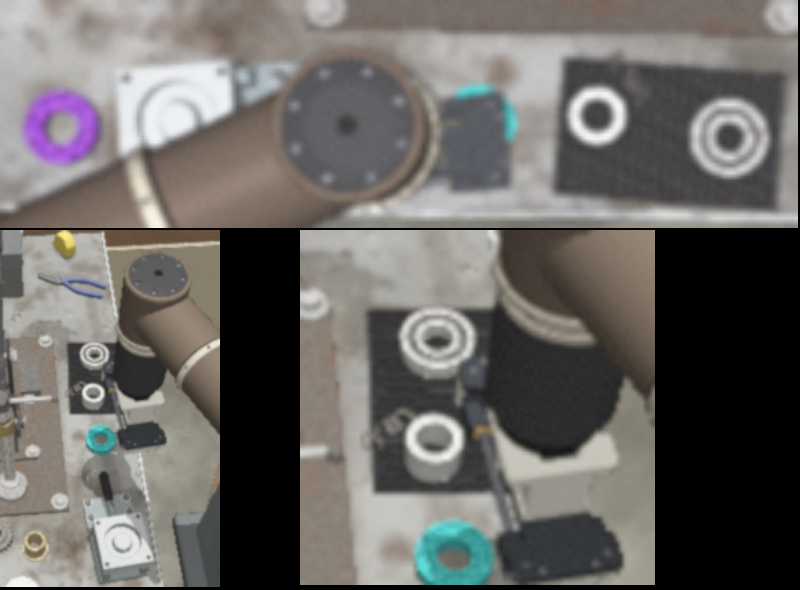

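The bearing lies flat on the free half of the mat (crop 730,137), and the sleeve is still at (597,115). Both decoys are untouched and the lever is down.

```bash
python3 -c "
from plant import ctrl
print(ctrl.close_job())"
```

```text
the job is handed in; nothing more can be done
None
```

The lever is pressed down to its stop, and the bearing has been lifted out and set flat, wholly on the free half of the mat. The sleeve and the two coloured rings are where they were, and the job was handed in at about 13 s.

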